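# Lever the flat battery pack out of the bench logger

### The job

The bench logger's battery pack is flat. Slide its clear door fully open, lever the front end of the pack up off its sprung catch with the red opener through the orange notch in the case's front (do not pull at the pack with the gripper while the catch still holds it), then lay the opener on the worktop, lift the pack out and set it down flat, label up, in the grey tray without dropping it. Leave the door open for the fresh pack and do not disturb the other things on the bench.

Things in the scene. Friction and masses are not known exactly. Their poses are not given: they have to be found in the camera images.
- logger: Bench data logger, light grey over dark grey, 160 (x) x 100 (y) x 60 mm (z), fixed. Origin at the centre of its underside; the -x face is the front, with sockets and the orange-silled pry notch. Battery bay: open-topped recess in the front half of the top, x -74 to -8, y -21 to +21, floor at z = 42 mm; its front wall is 6 mm thick (x -80 to -74). The rear edge of the top has a ridge 3 mm high.
- pry_notch (a point): Middle of the orange sill on the logger's front face (logger frame x = -80, z = 43 mm); axes as the logger's. The notch is a gap in the front wall, 20 mm wide (y), from the sill up to the case top (z = 60). A blade slid level over the sill along +x comes under the pack's front end; with the sill's outer edge as fulcrum, lowering the handle raises the pack.
- bay (a point): Centre of the bay floor, where the seated pack's origin lies; axes as the logger's. In the bay's front wall, left and right of the notch, two sprung steel noses grip over the pack's front flange. They yield to about 10 N upward at the front end (peak within 4 mm of rise); from 8 mm up they snap under the pack and keep its front end about 10 mm up.
- door (a joint): Clear plastic sliding door over the battery bay, 75 x 110 mm, on tracks along the case's sides; its top face at z = 65 mm. 0 = shut; grows as it slides along the logger's +x (away from the front) to 0.074 m = fully open, at its stop. It needs about 2 N and stays where it is left. While it covers the bay the pack cannot come up.
- door_tab (a point): Top centre of the black grip bar standing on the door: 40 mm along the logger's y, 10 mm thick along x, rising 16 mm above the door's top face (point at z = 81 mm). It moves with the door.
- battery_pack: Battery pack, blue top, black foot, orange stripe near its front (-x) end; 65 (x) x 40 (y) x 16 mm, 0.12 kg. Origin: centre of its underside; axes as the logger's when seated (top 2 mm below the case top). Top shell x -29.5 to +29; foot flange 3 mm high, x -32.5 to +32.5. Blade recess under the front end: 24 mm wide, 26 mm deep, its roof 7 mm above the underside.
- pack_front (a point): Middle of the pack's top front edge: x = -29.5, z = 16 mm in the pack's frame; at z = 58 mm when seated. Once off the catch it stands at about z = 68 mm, the rear end still on the bay floor (tilt about 0.15 rad), proud of the case top (60 mm) so that the pack's sides can be grasped across y near the front end.
- opener: Flat-bladed opener, 150 mm long, lying along its x axis: red handle with black ribs, 14 x 14 mm in section, from x = -75 to +15 mm, then a steel blade 10 mm wide (y) and 3 mm thick (z) to the tip at x = +75 mm, on the handle's middle line. Origin in the middle of the length, on the underside (7 mm below the middle line). 0.06 kg.
- opener_tip (a point): Middle of the end of the opener's blade, x = +75, z = 7 mm in the opener's frame.
- tray: Grey open tray, 130 (x) x 110 (y) x 18 mm high, walls and floor 3 mm, loose on the bench. Origin at the centre of its underside.
- tally_counter: Round grey tally counter, 53 mm across, 18 mm high, a bystander; origin at the centre of its underside.
- dropper_bottle: Brown dropper bottle with black top, 29 mm across, 86 mm high, a bystander; origin at the centre of its underside.
- petri_dish: Flat round petri dish, beige, 63 mm across, 16 mm high, a bystander; origin at the centre of its underside.

How it is judged:
On the way, in this order (a step that is already met when the one before it is completed fails the run):
1. The door is slid open to within 10 mm of its stop (value of joint door above 0.064 m), for 0.2 s.
2. The opener's tip is through the notch, beyond its outer face by 12 mm or more, under the front end of the pack, with the pack still seated (x of opener_tip in the frame of pry_notch above 0.012 m and distance between opener_tip and pry_notch below 0.04 m and z of opener_tip in the frame of pack_front below -0.004 m and z of pack_front in the frame of logger below 0.062 m), for 0.1 s.
3. The front end of the pack stands 7 mm or more above its seat, raised without the gripper touching the pack (z of pack_front in the frame of logger above 0.065 m and contact force between the fingers and battery_pack below 0.3 N), for 0.2 s.
At the end, for the whole second after the job is handed in: Door open within 10 mm of its stop; pack still and flat, right way up, on the tray floor (origin within 45 mm of the tray centre along x and y, at most 7 mm above its underside, tilt under 0.1 rad), tray level; opener still on the worktop (origin and tip under 18 mm high) (value of joint door above 0.064 m and x of battery_pack in the frame of tray between -0.045 and 0.045 m and y of battery_pack in the frame of tray between -0.045 and 0.045 m and z of battery_pack in the frame of tray below 0.007 m and angle between battery_pack's own z axis and vertical below 0.1 rad and linear speed of each of battery_pack, opener below 0.02 m/s and angle between tray's own z axis and vertical below 0.05 rad and height (world z) of each of opener_tip, opener below 0.018 m); the robot touches nothing.
It fails at once if The gripper pushes or pulls at the pack (over 1 N) while the catch still holds it in its bay (front end risen less than 4 mm) (contact force between the fingers and battery_pack above 1 N and distance between battery_pack and bay below 0.006 m and z of pack_front in the frame of logger below 0.062 m).
It fails at once if The pack falls: faster than 0.7 m/s (a drop of about 25 mm) while the gripper does not hold it (linear speed of battery_pack above 0.7 m/s and contact force between the fingers and battery_pack below 0.1 N).
It fails at once if The tally counter is moved by more than 30 mm (distance of tally_counter from where it was at the start of the episode above 0.03 m).
It fails at once if The dropper bottle is moved by more than 30 mm (distance of dropper_bottle from where it was at the start of the episode above 0.03 m).
It fails at once if The petri dish is moved by more than 30 mm (distance of petri_dish from where it was at the start of the episode above 0.03 m).
It also fails if it takes over 69 s, if anything falls off the work surface, if the arm or the gripper's body presses on something with over 40 N, if the wrist force passes 120 N, or if a joint passes its speed limit or range.

### The arm

A 6-joint arm with a two-finger parallel gripper is mounted at the origin on a cart in front of the work surface, level with it; the furniture and walls round the work are solid. World frame = base frame: x ahead of the robot, y to its left, z up, the work surface at z = 0. Lengths are in m, angles in rad, forces in N, time in s.
With the tool pointing down it reaches from about 0.3 to 0.875 m from the base axis. Payload 6.4 kg.
Tool frame: the origin (TCP) lies at the very end of the fingers, on their centre line; the grasp point (between the pads) lies 19 mm behind it (hold_point_z is the distance from the TCP to the grasp point, in m); z points along the fingers, y is the line along which they close (so a half turn about z gives the same grasp; the last joint's range is limited). The gripper opens to 85 mm and grips with 20 to 120 N. Pads are 22 mm wide; open, the fingers measure 114 mm over their backs; the gripper's body (76 mm by 85 mm) begins 54 mm behind the grasp point. The pads swing forward as they close: fully open they stand 13 mm farther back than shut.
Start: joints at [-1.521, 0.181, 1.607, -0, 1.354, -0.206], TCP at [0.146, -0.556, 0.231] pointing down, gripper open.
Joint ranges: [-2.99, 2.99], [-0.89, 2.07], [0.3, 2.58], [-1.14, 4.28], [0, 2.63], [-3.12, 3.12]. Speed limits (rad/s): [2.57, 2.57, 3.01, 3.14, 3.14, 3.14].

### API

Orientations are given as a unit quaternion [x, y, z, w].
In Python, from rig import * gives the robot as it stands.
- The arm moves only by the tool jog_arm, never from a script. Its argument "increments" is a list of rows, each an object with "translation": the shift along the world's x, y, z as a fraction of full scale, a list of three; "angular": the turn, a rotation vector about the world's x, y, z as a fraction of full scale, a list of three. A call has exactly 5 rows; each row shifts and turns the commanded pose from where the row before left it; what a row does not reach is not made up. Full scale, the value 1, is 100 mm for a shift and 2 pi rad for a turn. A row lasts 1/10 s, in which the tool goes at most 50 mm and 8.59 degrees, less where a joint would pass 70% of its speed; a pose out of reach is approached as far as the arm can. A call with a number of a shift or a turn outside -1 to 1 is refused whole. A call with a gripper value outside its range is refused whole. "grip" is the opening, from -1 (shut) to 1 (fully open), set as the call begins (left out, the last holds). The fingers move at their own pace and stop on an object; "newtons" is the grip in N (left out, the last holds). Time passes only in rows, so rows that do not move let the fingers close, or fill a call up. It gives the time, the measured TCP pose, the force, the opening and the grip force at its end, in the units of the state.
- read_state(): the state, without advancing time (a new reading comes with each control period).
- snapshot(name): name is "side" or "top"; returns (picture, depth): 384x512x3 uint8, blue, green, red; 384x512 float32, m along the optical axis (not along the pixel's ray), 0 where there is no reading.
- calibration(name): a dict with "intrinsics" (3x3 intrinsics, pixels), "k1" (the pictures are not rectified: a ray, as slopes to the right and down, at radius r is drawn at 1 + k1 r^2 times it, then the intrinsics apply), "origin" and "rotation" of the camera in the world. Camera axes: x right, y down, z forward; pixel columns grow to the right and rows downward; lengths in m; the calibration is good to about 2 mm. A picture is of the moment at which its call begins. calibration takes no time and is no camera call.
- job_done(): hands the job in; it is judged then, once.
Trained networks look in the newest picture that a camera, given by its name, has taken for a name from the list of things; names that differ only in an ending like _2 or _b are one class to them, and where a whole thing is asked for, a point or a joint stands for the part that bears it (a point fixed in the world has none). Each returns a list of dicts, best first, with "score" (0 to 1); they miss things now and then, are a little off and sometimes report something else, mostly with a low value. They report only what shows in the picture. A call takes as long as a camera call.
- recognise(camera, name): "box" ([left, top, width, height] in pixels, round what is visible of it).
- tip_of(camera, name): "pixel" ([row, column] in pixels: a listed point, or the origin of a listed thing).
The state is a dict: "clock": time; "q": joint angles; "joint_velocities": joint speeds; "joint_torque": joint torques, N m; "tcp_pos": TCP position; "tool_rot": TCP orientation; "force": force on the tool from outside, world axes, zero at the start; "ft_torque": the same for the moment, N m; "grip_width": opening from 0.0 (shut) to 1.0 (fully open); "grasp_force": force on a finger pad.
Only numpy, scipy, OpenCV 4.12 (cv2) and the standard library are available. Lean on these libraries where they do the work, as an engineer would, in place of code of your own. Each camera call takes 0.05 s, during which the arm holds its last target. There are 200 camera calls.

## Working session

There is one attempt and no reset: what is moved stays moved. The work goes in short steps, Python scripts to look and compute and a tool call to move; the robot and the scene stay as the last step left them, time stands still between calls to the robot, and variables do not carry over. Pictures are saved under pics/ and viewed, at most 10 in all, crops included, and the job is handed in when it is done.

Besides the shell and the picture viewer there is one more tool, called as name([rows], argument=value, ...), one row to a line, values as JSON. jog_arm: Moves the arm, as the interface text tells. Its arguments: {"type":"object","properties":{"increments":{"type":"array"},"grip":{"type":"number"},"newtons":{"type":"number"}},"required":["increments"]}

```bash
mkdir -p pics; cat > h.py <<'E'
from rig import *
import numpy as np, cv2
def world(cam,px,depth=None,z=None,c=None):
    # px (row,col) -> world, by depth or by plane height z
    c=c or calibration(cam);K=np.array(c["intrinsics"],float);k1=c["k1"]
    d=cv2.undistortPoints(np.array([[[px[1],px[0]]]],float),K,np.array([k1,0,0,0.]))[0,0]
    ray=np.array(c["rotation"])@np.array([d[0],d[1],1.]);o=np.array(c["origin"])
    s=depth if z is None else (z-o[2])/ray[2]
    return o+s*ray
def cloud(cam,D):
    c=calibration(cam);K=np.array(c["intrinsics"],float)
    h,w=D.shape;u,v=np.meshgrid(np.arange(w),np.arange(h))
    p=cv2.undistortPoints(np.stack([u,v],-1).reshape(-1,1,2).astype(float),K,np.array([c["k1"],0,0,0.])).reshape(h,w,2)
    r=np.concatenate([p,np.ones((h,w,1))],-1)*D[...,None]
    return r@np.array(c["rotation"]).T+np.array(c["origin"])
E
python3 - <<'E'
from h import *
for n in("top","side"):
    p,d=snapshot(n);cv2.imwrite(f"pics/{n}0.png",p);np.save(n+"0.npy",d)
    c=calibration(n);print(n,c)
    for t in ["logger","door_tab","pack_front","pry_notch","opener","opener_tip","tray","tally_counter","dropper_bottle","petri_dish","battery_pack"]:
        r=tip_of(n,t)
        for a in r[:2]:
            px=a["pixel"];i,j=int(round(px[0])),int(round(px[1]))
            print(t,round(a["score"],2),np.round(px,1),np.round(world(n,px,d[i,j]),3) if 0<=i<384 and 0<=j<512 else "")
print(read_state())
E
```

```text
top {'intrinsics': array([[457.49264297,   0.        , 257.65988595],
       [  0.        , 457.49264297, 193.58608673],
       [  0.        ,   0.        ,   1.        ]]), 'k1': -0.025995400241498618, 'origin': array([ 0.37443272, -0.00626624,  1.52934305]), 'rotation': array([ 0.71131863, -0.69924182,  0.05376199, -0.04686513])}Traceback (most recent call last):
  File "<stdin>", line 9, in <module>
  File "h.py", line 7, in world
    ray=np.array(c["rotation"])@np.array([d[0],d[1],1.]);o=np.array(c["origin"])
        ~~~~~~~~~~~~~~~~~~~~~~~^~~~~~~~~~~~~~~~~~~~~~~~~
ValueError: matmul: Input operand 1 has a mismatch in its core dimension 0, with gufunc signature (n?,k),(k,m?)->(n?,m?) (size 3 is different from 4)
```

View pics/top0.png

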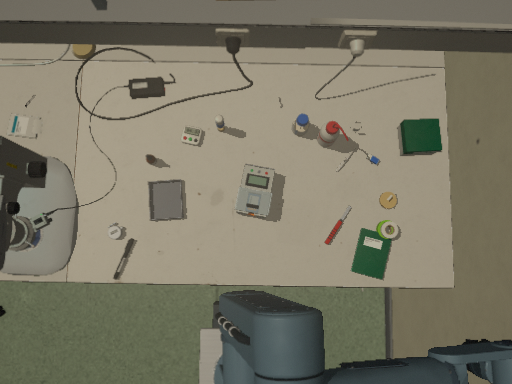

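The top view shows the logger at about (row 190, col 256), the tray at (200,166), the opener at (225,338) and the bystanders around them. Rotation is a quaternion, so I'm fixing the helper.

```bash
sed -i 's/np.array(c\["rotation"\])/R_(c)/; ' h.py; sed -i 's/^import numpy.*/&\nfrom scipy.spatial.transform import Rotation as Ro\ndef R_(c): return Ro.from_quat(c["rotation"]).as_matrix()/' h.py
python3 - <<'E'
from h import *
for n in("top","side"):
    p,d=snapshot(n);cv2.imwrite(f"pics/{n}1.png",p);np.save(n+"0.npy",d)
    c=calibration(n);print(n,c["origin"],R_(c).round(2).tolist())
    for t in ["logger","door_tab","pack_front","pry_notch","opener","opener_tip","tray","tally_counter","dropper_bottle","petri_dish","battery_pack"]:
        r=tip_of(n,t)
        for a in r[:2]:
            px=a["pixel"];i,j=int(round(px[0])),int(round(px[1]))
            print(t,round(a["score"],2),np.round(px,1),np.round(world(n,px,d[i,j]),3) if 0<=i<384 and 0<=j<512 else "")
    if n=="top": cv2.imwrite("pics/topc.png",cv2.resize(p[110:280,100:420],None,fx=2.5,fy=2.5,interpolation=cv2.INTER_CUBIC))
print(read_state())
E
```

```text
top [ 0.37443272 -0.00626624  1.52934305] [[0.02, -0.99, 0.14], [-1.0, -0.02, -0.01], [0.01, -0.14, -0.99]]
logger 0.68 [192.4 255.6] [ 0.589 -0.012  0.062]
logger 0.59 [214.9 251.1] [0.519 0.001 0.019]
door_tab 0.61 [203.5 250. ] [0.55  0.005 0.083]
pry_notch 0.55 [214.5 250.8] [0.518 0.002 0.046]
opener 0.67 [224.  338.5] [ 0.494 -0.29   0.015]
opener_tip 0.68 [207.5 350.3] [ 0.551 -0.331  0.01 ]
opener_tip 0.43 [199.3 163.8] [0.568 0.295 0.004]
tray 0.73 [198.  165.6] [0.572 0.288 0.011]
tray 0.61 [204.8 249.9] [0.545 0.005 0.085]
tally_counter 0.71 [230.2 119.8] [0.461 0.432 0.022]
dropper_bottle 0.66 [160.6 151.8] [0.692 0.334 0.041]
petri_dish 0.57 [195.1 386.6] [ 0.596 -0.456  0.003]
side [0.33274792 1.02371386 0.69266946] [[-0.97, -0.1, 0.2], [-0.23, 0.5, -0.84], [-0.01, -0.86, -0.51]]
logger 0.69 [211.5 249. ] [0.591 0.041 0.029]
logger 0.63 [207.  275.9] [ 0.517 -0.005  0.026]
door_tab 0.76 [193.1 264.2] [ 0.556 -0.015  0.065]
door_tab 0.47 [203.6 262.3] [0.549 0.043 0.064]
pack_front 0.47 [150.4 279.1] [ 0.589 -0.462  0.007]
pry_notch 0.71 [203.3 273.6] [0.521 0.015 0.051]
[... 328 characters left out ...]
.52131225e+00,  1.80853861e-01,  1.60699312e+00, -3.78100373e-06,
        1.35379881e+00, -2.06283028e-01]), 'joint_velocities': array([-9.54686655e-06, -7.78009573e-04,  2.70355052e-03, -7.02730534e-04,
        2.41835223e-03, -3.37288442e-04]), 'joint_torque': array([ 5.53099096e-05, -4.44842935e+01, -3.51679373e+01, -3.06402844e-04,
        8.85486352e-04, -1.59102700e-05]), 'tcp_pos': array([ 0.14549378, -0.55630192,  0.23126147]), 'tool_rot': array([ 9.91833984e-01,  1.27535671e-01,  2.40296828e-07, -2.66309494e-05]), 'force': array([ 0.31496802, -0.84199152, -0.15627249]), 'ft_torque': array([-0.01598224,  0.02328139, -0.0367945 ]), 'grasp_force': 0.0, 'grip_width': 1.0000088467255603}
```

View pics/topc.png

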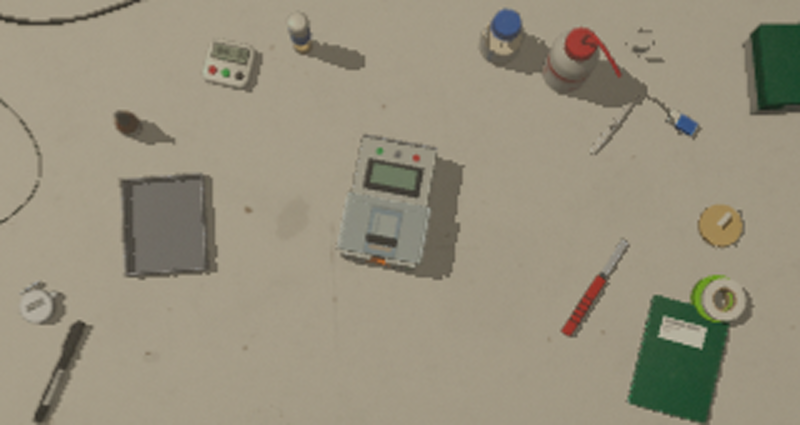

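View pics/side1.png

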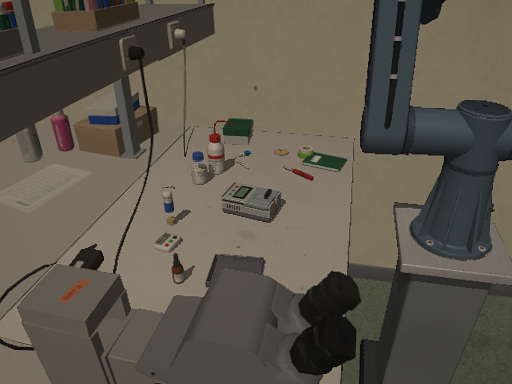

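Top crop: the logger's front with the orange notch faces the robot (crop 378,260) and its long axis is yawed slightly. The opener lies right with its tip pointing away and to the right. In the side view the gripper side of the arm is clear of the logger at (205,250). Next I'm fitting precise poses.

```bash
python3 - <<'E'
from h import *
p=cv2.imread("pics/top1.png");d=np.load("top0.npy");W=cloud("top",d)
hsv=cv2.cvtColor(p,cv2.COLOR_BGR2HSV)
def box(c,w):
    return (abs(W[...,0]-c[0])<w)&(abs(W[...,1]-c[1])<w)&(d>0)
def rect(P,n):
    (c,s,a)=cv2.minAreaRect((P[:,:2]*1000).astype(np.float32));print(n,len(P),np.round(c,1),np.round(s,1),round(a,2),"z",np.round(np.percentile(P[:,2],[5,50,95]),4))
# table height
for c in [(.45,.1),(.5,.15),(.45,-.15),(.6,-.2)]:print("table",np.median(W[box(c,.03)][:,2]).round(4))
m=box((.589,-.012),.12)
rect(W[m&(W[...,2]>.05)&(W[...,2]<.075)],"logger")
t=m&(W[...,2]>.074);rect(W[t],"tab")
hh,s,v=cv2.split(hsv)
o=m&(hh>3)&(hh<18)&(s>150)&(v>120);ij=np.argwhere(o);print("orange",ij.tolist(),W[o].round(3).tolist())
m=box((.572,.29),.1);tr=m&(W[...,2]>.010);rect(W[tr],"tray")
m=box((.51,-.30),.1);red=m&((hh<8)|(hh>172))&(s>110)
P=W[red];rect(P,"red")
al=m&(W[...,2]>.005)&(W[...,1]<-.24);rect(W[al],"openerall")
for n,c in [("tally",(.461,.432)),("bottle",(.692,.334)),("dish",(.596,-.456))]:
    k=box(c,.06)&(W[...,2]>.008);rect(W[k],n)
# logger edge directional: fitline of side edges
E
```

```text
table 0.0001
table -0.0001
table -0.0
table 0.0004
logger 1526 [597.8 -10.6] [109.6 161.3] 79.9 z [0.0558 0.0625 0.0687]
tab 44 [543.6  -1.2] [39.4 11.2] 82.0 z [0.0763 0.081  0.0839]
orange [[172, 266], [214, 251], [214, 252], [214, 253], [215, 253]] [[0.655, -0.045, 0.069], [0.52, 0.002, 0.046], [0.52, -0.002, 0.04], [0.52, -0.005, 0.04], [0.517, -0.005, 0.042]]
tray 203 [568.3 276.4] [136.1 144. ] 0.97 z [0.0104 0.0159 0.0219]
red 111 [ 468.9 -272.1] [13.7 90. ] 56.68 z [0.0067 0.0136 0.0186]
openerall 600 [ 509.  -321.3] [157.1 196.7] 89.42 z [0.0053 0.0105 0.0173]
tally 228 [443.6 433.5] [95.  69.7] 66.12 z [0.0094 0.0165 0.0224]
bottle 100 [686.6 320.6] [118.1  74.3] 7.58 z [0.0089 0.0439 0.0825]
dish 80 [ 603.  -461.2] [109.7  89.6] 16.77 z [0.0081 0.0105 0.0187]
```

Poses: logger centre (0.598,-0.011), yaw -10°, with the tab and notch agreeing to about 1 mm. Opener origin (0.494,-0.289), yaw -33.3°. Starting with the door: shut the fingers and go in front of the tab.

jog_arm([
  {"translation": [0.25,0.373,-0.07],"angular": [0,0,-0.0137]},
  {"translation": [0.25,0.373,-0.07],"angular": [0,0,-0.0137]},
  {"translation": [0.25,0.373,-0.07],"angular": [0,0,-0.0137]},
  {"translation": [0.25,0.373,-0.07],"angular": [0,0,-0.0137]},
  {"translation": [0.25,0.373,-0.07],"angular": [0,0,-0.0137]},
], grip=-1, newtons=60)

```text
clock: 1.8
tcp_pos: [0.2712, -0.3683, 0.1961]
tool_rot: [0.996, -0.089, 0.0, 0.0]
force: [-0.4, 0.8, -0.4]
grip_width: 0.143
grasp_force: 0.0
```

jog_arm([
  {"translation": [0.25,0.373,-0.07],"angular": [0,0,0]},
  {"translation": [0.25,0.373,-0.07],"angular": [0,0,0]},
  {"translation": [0.25,0.373,-0.07],"angular": [0,0,0]},
  {"translation": [0.25,0.373,-0.07],"angular": [0,0,0]},
  {"translation": [0.25,0.373,-0.07],"angular": [0,0,0]},
])

```text
clock: 2.3
tcp_pos: [0.3964, -0.1818, 0.1614]
tool_rot: [0.996, -0.087, 0.0, 0.0]
force: [0.9, -0.2, 0.5]
grip_width: 0.0
grasp_force: 0.0
```

jog_arm([
  {"translation": [0.25,0.373,0],"angular": [0,0,0]},
  {"translation": [0.25,0.373,0],"angular": [0,0,0]},
  {"translation": [0.25,0.373,0],"angular": [0,0,0]},
  {"translation": [0.25,0.373,0],"angular": [0,0,0]},
  {"translation": [0.25,0.373,0],"angular": [0,0,0]},
])

```text
clock: 2.8
tcp_pos: [0.5215, 0.005, 0.1615]
tool_rot: [0.996, -0.087, 0.0, 0.0]
force: [1.2, -1.4, 0.8]
grip_width: -0.0
grasp_force: 0.0
```

jog_arm([
  {"translation": [-0.03,-0.02,-0.3],"angular": [0,0,0]},
  {"translation": [0,0,-0.3],"angular": [0,0,0]},
  {"translation": [0,0,-0.2],"angular": [0,0,0]},
  {"translation": [0,0,-0.105],"angular": [0,0,0]},
  {"translation": [0,0,0],"angular": [0,0,0]},
])

```text
clock: 3.3
tcp_pos: [0.5165, 0.0014, 0.0695]
tool_rot: [0.996, -0.087, -0.001, -0.0]
force: [0.5, -0.6, 0.3]
grip_width: 0.003
grasp_force: 0.0
```

jog_arm([
  {"translation": [0.06,-0.0105,0],"angular": [0,0,0]},
  {"translation": [0.09,-0.016,0],"angular": [0,0,0]},
  {"translation": [0.09,-0.016,0],"angular": [0,0,0]},
  {"translation": [0.09,-0.016,0],"angular": [0,0,0]},
  {"translation": [0.09,-0.016,0],"angular": [0,0,0]},
])

```text
clock: 3.8
tcp_pos: [0.5608, -0.0065, 0.0714]
tool_rot: [0.996, -0.087, 0.0, 0.0]
force: [-1.4, 0.6, 1.5]
grip_width: 0.001
grasp_force: 0.9
```

jog_arm([
  {"translation": [0.09,-0.016,0],"angular": [0,0,0]},
  {"translation": [0.09,-0.016,0],"angular": [0,0,0]},
  {"translation": [0.09,-0.016,0],"angular": [0,0,0]},
  {"translation": [0.06,-0.0105,0],"angular": [0,0,0]},
  {"translation": [0.05,-0.009,0],"angular": [0,0,0]},
])

```text
clock: 4.3
tcp_pos: [0.5951, -0.0125, 0.0702]
tool_rot: [0.996, -0.087, -0.004, -0.0]
force: [-24.5, 2.8, 19.2]
grip_width: 0.002
grasp_force: 11.9
```

jog_arm([
  {"translation": [-0.1,0.017,0.05],"angular": [0,0,0]},
  {"translation": [-0.1,0.017,0.3],"angular": [0,0,0]},
  {"translation": [-0.3,-0.3,0.4],"angular": [0,0,0]},
  {"translation": [-0.3,-0.4,0],"angular": [0,0,-0.0135]},
  {"translation": [-0.1,-0.4,0],"angular": [0,0,-0.0135]},
])

```text
clock: 4.8
tcp_pos: [0.5107, -0.1159, 0.1416]
tool_rot: [0.985, -0.172, 0.001, 0.001]
force: [0.5, -0.3, -1.0]
grip_width: 0.002
grasp_force: 0.0
```

```bash
python3 - <<'E'
from h import *
p,d=snapshot("top");cv2.imwrite("pics/t2.png",p);W=cloud("top",d)
cv2.imwrite("pics/t2c.png",cv2.resize(p[150:230,210:360],None,fx=5,fy=5,interpolation=cv2.INTER_CUBIC))
m=(abs(W[...,0]-.6)<.1)&(abs(W[...,1]+.01)<.06)&(W[...,2]>.075)&(W[...,2]<.095)
print(cv2.minAreaRect((W[m][:,:2]*1000).astype(np.float32)),m.sum())
print([(a["score"],a["pixel"],world("top",a["pixel"],z=.081)) for a in tip_of("top","door_tab")])
print([(a["score"],world("top",a["pixel"],z=.058)) for a in tip_of("top","pack_front")])
print([(a["score"],world("top",a["pixel"],z=.007)) for a in tip_of("top","opener_tip")])
print(read_state()["tcp_pos"],read_state()["q"])
E
```

```text
((610.6295166015625, -12.679691314697266), (39.72606658935547, 10.477456092834473), 81.84220123291016) 40
[(0.93, [184.7, 253.7], array([ 0.61080401, -0.0055543 ,  0.081     ])), (0.36, [160.6, 148.3], array([0.68348988, 0.33606227, 0.081     ]))]
[(0.75, array([0.5338423 , 0.00209196, 0.058     ]))]
[(0.7, array([ 0.55021257, -0.33052916,  0.007     ]))]
[ 0.51194187 -0.11628282  0.14053944] [-4.49839131e-01  1.71430881e-01  1.81448926e+00  3.02605322e-04
  1.15409920e+00  1.46691162e+00]
```

View pics/t2c.png

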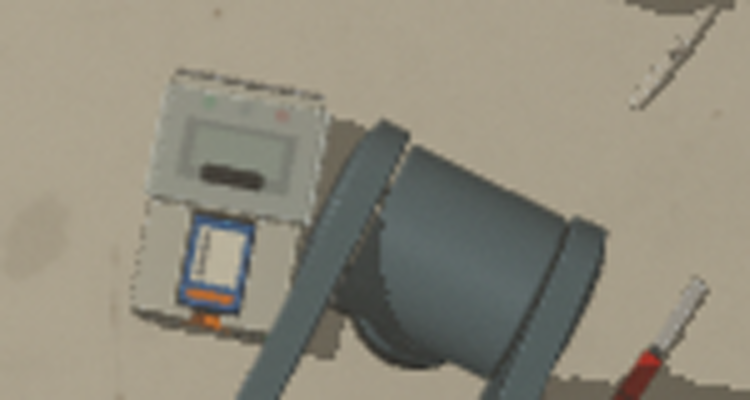

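The door is open and the pack is visible, but the tab moved only about 68 of 74 mm. I'm nudging it to its stop with a slightly higher fingertip.

jog_arm([
  {"translation": [0.25,0.36,0],"angular": [0,0,0.0135]},
  {"translation": [0.25,0.36,0],"angular": [0,0,0.0135]},
  {"translation": [0.23,0.355,0],"angular": [0,0,0]},
  {"translation": [0,0,-0.35],"angular": [0,0,0]},
  {"translation": [0,0,-0.3],"angular": [0,0,0]},
])

```text
clock: 5.5
tcp_pos: [0.5862, -0.0048, 0.0746]
tool_rot: [0.996, -0.085, 0.001, -0.0]
force: [0.2, -0.7, 0.2]
grip_width: -0.004
grasp_force: 0.0
```

jog_arm([
  {"translation": [0.05,-0.009,0],"angular": [0,0,0]},
  {"translation": [0.04,-0.007,0],"angular": [0,0,0]},
  {"translation": [0.03,-0.005,0],"angular": [0,0,0]},
  {"translation": [0.02,-0.003,0],"angular": [0,0,0]},
  {"translation": [0.02,-0.003,0],"angular": [0,0,0]},
])

```text
clock: 6.0
tcp_pos: [0.5961, -0.009, 0.0754]
tool_rot: [0.996, -0.087, -0.006, -0.001]
force: [-25.1, 4.2, 12.1]
grip_width: 0.001
grasp_force: 12.6
```

That is the stop: the force reached 25 N at the same spot as before. Now to the opener.

jog_arm([
  {"translation": [-0.1,0.01,0.1],"angular": [0,0,0]},
  {"translation": [-0.1,0,0.4],"angular": [0,0,0]},
  {"translation": [-0.15,-0.46,0.2],"angular": [0,0,-0.0225]},
  {"translation": [-0.15,-0.46,0],"angular": [0,0,-0.0225]},
  {"translation": [-0.15,-0.46,0],"angular": [0,0,-0.0225]},
], grip=-0.1)

```text
clock: 6.5
tcp_pos: [0.5382, -0.1477, 0.1483]
tool_rot: [0.955, -0.297, 0.004, 0.001]
force: [0.6, -0.2, -0.5]
grip_width: 0.449
grasp_force: 0.0
```

jog_arm([
  {"translation": [-0.15,-0.46,0],"angular": [0,0,0]},
  {"translation": [-0.15,-0.46,-0.2],"angular": [0,0,0]},
  {"translation": [-0.1,-0.43,-0.2],"angular": [0,0,0]},
  {"translation": [0,0,-0.2],"angular": [0,0,0]},
  {"translation": [0,0,-0.2],"angular": [0,0,0]},
])

```text
clock: 7.0
tcp_pos: [0.4982, -0.2819, 0.0671]
tool_rot: [0.955, -0.297, 0.002, 0.001]
force: [-0.3, -0.3, -0.5]
grip_width: 0.449
grasp_force: 0.0
```

jog_arm([
  {"translation": [-0.13,-0.01,-0.1],"angular": [0,0,0]},
  {"translation": [0,0,-0.2],"angular": [0,0,0]},
  {"translation": [0,0,-0.2],"angular": [0,0,0]},
  {"translation": [0,0,-0.14],"angular": [0,0,0]},
  {"translation": [0,0,0],"angular": [0,0,0]},
])

```text
clock: 7.5
tcp_pos: [0.484, -0.2794, 0.0006]
tool_rot: [0.955, -0.295, -0.0, -0.0]
force: [0.1, -0.3, 0.0]
grip_width: 0.451
grasp_force: 0.0
```

jog_arm([
  {"translation": [0,0,0],"angular": [0,0,0]},
  {"translation": [0,0,0],"angular": [0,0,0]},
  {"translation": [0,0,0],"angular": [0,0,0]},
  {"translation": [0,0,0],"angular": [0,0,0]},
  {"translation": [0,0,0],"angular": [0,0,0]},
], grip=-1, newtons=100)

```text
clock: 8.0
tcp_pos: [0.4853, -0.2803, 0.0029]
tool_rot: [0.956, -0.295, 0.001, 0.001]
force: [-0.4, 1.0, 6.4]
grip_width: 0.13
grasp_force: 98.9
```

jog_arm([
  {"translation": [0,0,0.3],"angular": [0,0,0]},
  {"translation": [0,0,0.4],"angular": [0,0,0]},
  {"translation": [-0.1,0.4,0.1],"angular": [0,0,0]},
  {"translation": [-0.1,0.4,0],"angular": [0,0,0]},
  {"translation": [-0.1,0.4,0],"angular": [0,0,0.0169]},
])

```text
clock: 8.5
tcp_pos: [0.4544, -0.1587, 0.0824]
tool_rot: [0.97, -0.244, 0.001, 0.0]
force: [1.7, 0.5, -0.6]
grip_width: 0.13
grasp_force: 98.1
```

jog_arm([
  {"translation": [-0.1,0.45,0],"angular": [0,0,0.0169]},
  {"translation": [-0.1,0.45,0],"angular": [0,0,0.0169]},
  {"translation": [-0.1,0.45,0],"angular": [0,0,0.0169]},
  {"translation": [-0.14,0.46,0],"angular": [0,0,0]},
  {"translation": [0,0,0],"angular": [0,0,0]},
])

```text
clock: 9.0
tcp_pos: [0.4075, 0.0263, 0.0809]
tool_rot: [0.996, -0.084, -0.001, -0.001]
force: [0.4, -0.5, -0.2]
grip_width: 0.128
grasp_force: 98.2
```

```bash
python3 - <<'E'
from h import *
p,d=snapshot("top");W=cloud("top",d);s=read_state();print(s["tcp_pos"],s["tool_rot"],s["force"])
cv2.imwrite("pics/t3.png",cv2.resize(p[180:260,200:310],None,fx=5,fy=5,interpolation=cv2.INTER_CUBIC))
print([(a["score"],world("top",a["pixel"],z=.085)) for a in tip_of("top","opener_tip")])
q,e=snapshot("side");V=cloud("side",e)
cv2.imwrite("pics/s3.png",cv2.resize(q[140:250,200:350],None,fx=5,fy=5,interpolation=cv2.INTER_CUBIC))
print([(a["score"],a["pixel"],world("side",a["pixel"],e[int(a["pixel"][0]),int(a["pixel"][1])])) for a in tip_of("side","opener_tip")])
# blade points in the top cloud
for W_,n in((W,"top"),(V,"side")):
    m=(abs(W_[...,0]-.46)<.06)&(abs(W_[...,1]-.02)<.05)&(W_[...,2]>.06)&(W_[...,2]<.115)
    P=W_[m];P=P[P[:,0].argsort()]
    print(n,len(P));print(P[-25:].round(4).tolist())
E
```

```text
[0.40924323 0.02404264 0.08141881] [ 9.96435395e-01 -8.43590571e-02  2.12122328e-04 -8.97865199e-05] [ 1.44958805 -0.59394063 -0.75129577]
[(0.44, array([0.49353637, 0.01231826, 0.085     ]))]
[(0.45, [192.0, 279.5], array([ 0.5123035 , -0.03829786,  0.06103714]))]
top 31
[[0.4746, 0.0164, 0.0836], [0.4771, 0.0163, 0.0922], [0.4774, 0.0132, 0.0891], [0.4775, 0.0196, 0.0866], [0.4801, 0.0132, 0.0949], [0.4806, 0.0165, 0.0873], [0.4807, 0.0196, 0.0858], [0.4836, 0.0196, 0.0891], [0.4838, 0.0165, 0.0877], [0.4838, 0.0134, 0.0884], [0.4867, 0.0134, 0.0914], [0.487, 0.0166, 0.0864], [0.4871, 0.0198, 0.0843], [0.4898, 0.0197, 0.0906], [0.49, 0.0166, 0.0882], [0.4901, 0.0103, 0.0888], [0.4905, 0.0136, 0.0827], [0.493, 0.0167, 0.0906], [0.4938, 0.0136, 0.0818], [0.5149, -0.0179, 0.0662], [0.5153, -0.0243, 0.0637], [0.5185, -0.0211, 0.0635], [0.5185, -0.0114, 0.0614], [0.5187, -0.0275, 0.0624], [0.5187, -0.0243, 0.0612]]
side 145
[[0.4681, 0.0187, 0.0854], [0.4684, 0.0172, 0.0879], [0.4696, 0.0093, 0.0866], [0.4718, 0.0142, 0.0858], [0.4727, 0.0088, 0.086], [0.4737, 0.0219, 0.0901], [0.4755, 0.0097, 0.0861], [0.4776, 0.0157, 0.086], [0.4782, 0.0122, 0.0872], [0.4802, 0.0182, 0.0871], [0.4804, 0.017, 0.0898], [0.4817, 0.0088, 0.0883], [0.4836, 0.0153, 0.0849], [0.4839, 0.0136, 0.0874], [0.4844, 0.0108, 0.0891], [0.4866, 0.0153, 0.0881], [0.4873, 0.0117, 0.0893], [0.4906, 0.0093, 0.0841], [0.4908, 0.0082, 0.0869], [0.4929, 0.0138, 0.0864], [0.5146, -0.0247, 0.0614], [0.5167, -0.019, 0.0609], [0.5176, -0.0072, 0.0606], [0.5177, -0.0249, 0.0609], [0.5188, -0.0136, 0.0602]]
```

View pics/s3.png

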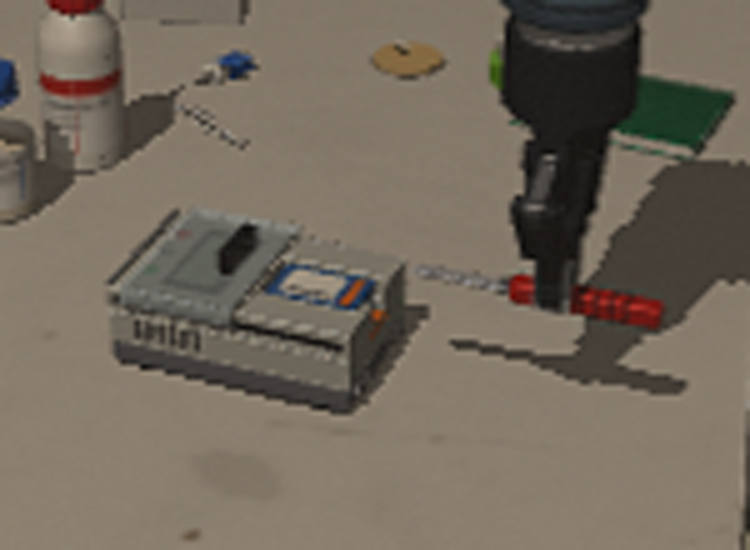

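The side crop shows the opener held level, tip pointing at the orange notch (crop 378,318). I'm measuring the lateral offset between blade and notch within each camera.

```bash
python3 - <<'E'
from h import *
for n in("top","side"):
    p,d=snapshot(n);W=cloud(n,d);h,s,v=cv2.split(cv2.cvtColor(p,cv2.COLOR_BGR2HSV))
    o=(abs(W[...,0]-.535)<.035)&(abs(W[...,1])<.05)&(W[...,2]>.03)&(W[...,2]<.07)&(h>3)&(h<20)&(s>130)&(v>90)
    P=W[o];P=P[P[:,0].argsort()];print(n,"orange",P.round(4).tolist())
    blue=(abs(W[...,0]-.56)<.06)&(abs(W[...,1])<.05)&(W[...,2]>.04)&(h>95)&(h<125)&(s>110)
    print("pack blue",cv2.minAreaRect((W[blue][:,:2]*1000).astype(np.float32)),blue.sum())
    m=(abs(W[...,0]-.598)<.1)&(abs(W[...,1]+.01)<.075)&(W[...,2]>.053)&(W[...,2]<.075)&(W[...,0]>.51)
    print("case",cv2.minAreaRect((W[m][:,:2]*1000).astype(np.float32)))
    b=(W[...,0]>.457)&(W[...,0]<.5)&(abs(W[...,1]-.014)<.015)&(W[...,2]>.075)&(W[...,2]<.1)
    print("blade",W[b].mean(0),cv2.fitLine((W[b][:,:2]).astype(np.float32),cv2.DIST_HUBER,0,.01,.01).ravel())
    r=(W[...,0]>.34)&(W[...,0]<.457)&(abs(W[...,1]-.025)<.03)&(W[...,2]>.07)&(W[...,2]<.12)&((h<8)|(h>172))&(s>110)
    print("red",W[r].mean(0),r.sum())
E
```

```text
top orange [[0.5173, -0.005, 0.0391], [0.5175, -0.0017, 0.0367], [0.5191, 0.0048, 0.0521], [0.5198, 0.0113, 0.0444], [0.52, -0.005, 0.0449], [0.52, 0.0081, 0.0423], [0.5202, -0.0017, 0.0427], [0.5207, 0.0016, 0.0369], [0.5232, -0.0049, 0.0459], [0.5232, 0.0081, 0.0435], [0.5235, -0.0016, 0.0423], [0.5236, 0.0016, 0.0407], [0.5237, 0.0049, 0.0384], [0.5314, -0.008, 0.0615], [0.5327, -0.0112, 0.0497], [0.5344, 0.0082, 0.0605], [0.5345, -0.0079, 0.0628], [0.5347, 0.0018, 0.0596], [0.5348, -0.0111, 0.0601], [0.5348, -0.0047, 0.0589], [0.5352, -0.0014, 0.0552], [0.5352, 0.0051, 0.0538], [0.5377, 0.0115, 0.0602], [0.5378, 0.0018, 0.0604], [0.5382, 0.0083, 0.0557], [0.5384, -0.0014, 0.0556], [0.5385, 0.0051, 0.0534]]
pack blue ((0.0, 0.0), (0.0, 0.0), 0.0) 0
case ((598.0049438476562, -10.545516967773438), (109.74356842041016, 161.00289916992188), 80.50090026855469)
blade [0.4855134  0.01061189 0.08688785] [0.999737   0.022932   0.48568222 0.01023289]
red [0.35746847 0.03095153 0.09219467] 21
side orange [[0.5169, -0.0049, 0.0441], [0.5197, -0.0031, 0.0412], [0.5199, 0.013, 0.0546], [0.52, -0.0046, 0.0439], [0.5311, -0.0125, 0.0594], [0.5314, 0.0016, 0.0605], [0.5336, -0.0097, 0.0571], [0.5339, 0.0046, 0.0584], [0.5344, -0.0137, 0.0583], [0.5348, -0.0, 0.0591], [0.536, 0.0094, 0.0575], [0.5361, -0.0066, 0.0587], [0.5368, 0.0056, 0.0586], [0.5396, 0.007, 0.0556]]
pack blue ((554.9326171875, -2.9629573822021484), (37.49303436279297, 57.19157409667969), 84.87890625) 23
case ((595.932861328125, -9.309844970703125), (115.87225341796875, 161.09005737304688), 80.5176010131836)
blade [0.47685969 0.01198334 0.08709811] [ 0.9901108  -0.14028749  0.4784605   0.01234184]
red [0.38473349 0.02964421 0.08902065] 132
```

jog_arm([
  {"translation": [0,-0.015,-0.2],"angular": [0,0,0]},
  {"translation": [0,0,-0.15],"angular": [0,0,0]},
  {"translation": [0,0,-0.05],"angular": [0,0,0]},
  {"translation": [0.05,-0.0085,0],"angular": [0,0,0]},
  {"translation": [0.05,-0.0085,0],"angular": [0,0,0]},
])

```text
clock: 9.8
tcp_pos: [0.4211, 0.0178, 0.0416]
tool_rot: [0.996, -0.087, 0.0, 0.0]
force: [0.2, -0.8, -0.3]
grip_width: 0.13
grasp_force: 98.2
```

jog_arm([
  {"translation": [0.05,-0.0085,0],"angular": [0,0,0]},
  {"translation": [0.05,-0.0085,0],"angular": [0,0,0]},
  {"translation": [0.05,-0.0085,0],"angular": [0,0,0]},
  {"translation": [0.05,-0.0085,0],"angular": [0,0,0]},
  {"translation": [0,0,0],"angular": [0,0,0]},
])

```text
clock: 10.3
tcp_pos: [0.4411, 0.0148, 0.0414]
tool_rot: [0.996, -0.087, 0.001, 0.0]
force: [0.5, -0.6, -0.6]
grip_width: 0.122
grasp_force: 98.2
```

```bash
python3 - <<'E'
from h import *
p,d=snapshot("top")
q,e=snapshot("side")
a=cv2.resize(p[185:235,225:285],None,fx=8,fy=8,interpolation=cv2.INTER_CUBIC)
b=cv2.resize(q[180:230,240:300],None,fx=8,fy=8,interpolation=cv2.INTER_CUBIC)
cv2.imwrite("pics/c4.png",cv2.resize(np.hstack([a,b]),None,fx=.8,fy=.8))
s=read_state();print(s["tcp_pos"],s["force"])
E
```

```text
[0.44006689 0.0150896  0.04102841] [ 0.06506462  1.11254465 -0.93684483]
```

View pics/c4.png

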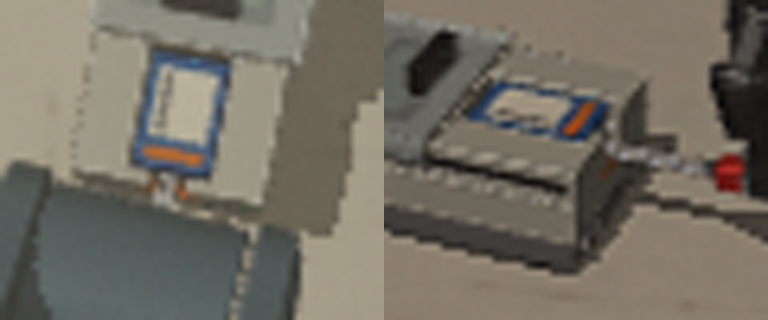

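The blade sits centred in the orange notch (orange visible on both sides at crop 155,190 and 180,190), with the tip about 6 mm in. Feeding on in.

jog_arm([
  {"translation": [0.05,-0.0085,0],"angular": [0,0,0]},
  {"translation": [0.05,-0.0085,0],"angular": [0,0,0]},
  {"translation": [0.05,-0.0085,0],"angular": [0,0,0]},
  {"translation": [0.05,-0.0085,0],"angular": [0,0,0]},
  {"translation": [0,0,0],"angular": [0,0,0]},
])

```text
clock: 10.9
tcp_pos: [0.4611, 0.0113, 0.0413]
tool_rot: [0.996, -0.087, 0.0, 0.0]
force: [0.0, 0.5, -0.4]
grip_width: 0.124
grasp_force: 98.2
```

jog_arm([
  {"translation": [0.03,-0.005,0],"angular": [0,0,0]},
  {"translation": [0.02,-0.0035,0],"angular": [0,0,0]},
  {"translation": [0,0,0],"angular": [0,0,0]},
  {"translation": [0,0,0],"angular": [0,0,0]},
  {"translation": [0,0,0],"angular": [0,0,0]},
])

```text
clock: 11.4
tcp_pos: [0.465, 0.0108, 0.0411]
tool_rot: [0.996, -0.087, -0.0, -0.0]
force: [-0.5, 0.3, 0.1]
grip_width: 0.128
grasp_force: 98.2
```

Inserted about 31 mm. Now levering about the sill edge by 17°.

jog_arm([
  {"translation": [0.002,0,-0.04],"angular": [-0.0016,-0.0093,0]},
  {"translation": [0.004,-0.0007,-0.0324],"angular": [-0.0016,-0.0093,0]},
  {"translation": [0.006,-0.001,-0.0321],"angular": [-0.0016,-0.0093,0]},
  {"translation": [0.0078,-0.0013,-0.0317],"angular": [-0.0016,-0.0093,0]},
  {"translation": [0.0097,-0.0017,-0.0311],"angular": [-0.0016,-0.0093,0]},
])

```text
clock: 11.9
tcp_pos: [0.4684, 0.0102, 0.0247]
tool_rot: [0.985, -0.086, 0.149, 0.013]
force: [2.1, 0.2, -0.5]
grip_width: 0.125
grasp_force: 98.1
```

```bash
cat > look.py <<'E'
from h import *
s=read_state();print(s["tcp_pos"].round(4),s["tool_rot"].round(4),s["force"].round(1),s["clock"])
for n in("top","side"):
    p,d=snapshot(n);W=cloud(n,d);h,ss,v=cv2.split(cv2.cvtColor(p,cv2.COLOR_BGR2HSV))
    o=(abs(W[...,0]-.54)<.025)&(abs(W[...,1])<.03)&(W[...,2]>.05)&(W[...,2]<.1)&(h>3)&(h<20)&(ss>130)&(v>90)
    print(n,"stripe",o.sum(),np.median(W[o],0).round(4))
    k=(abs(W[...,0]-.558)<.012)&(abs(W[...,1]+.004)<.012);print(" mid z",np.median(W[k][:,2]).round(4))
    for a in tip_of(n,"pack_front")[:1]: print(a["score"],np.round(a["pixel"]),world(n,a["pixel"],d[int(a["pixel"][0]),int(a["pixel"][1])]).round(4))
E
python3 look.py
```

```text
[0.4684 0.0102 0.0247] [ 0.985  -0.0859  0.1488  0.0126] [ 2.1  0.2 -0.5] 11.9
top stripe 13 [ 0.5318 -0.0014  0.0614]
 mid z 0.066
0.75 [201. 387.] [ 0.5745 -0.455   0.0061]
side stripe 9 [ 0.5323 -0.0023  0.0614]
 mid z 0.0665
0.47 [201. 272.] [0.5269 0.0117 0.0579]
```

```bash
python3 - <<'E'
from h import *
q,e=snapshot("side");V=cloud("side",e)
cv2.imwrite("pics/c5.png",cv2.resize(q[175:235,235:315],None,fx=8,fy=8,interpolation=cv2.INTER_CUBIC))
for n in("top","side"):
    p,d=snapshot(n);W=cloud(n,d)
    for lx in range(-80,0,6):
        c=np.array([.598,-.0106])+lx/1000*np.array([.985,-.171])
        r=[]
        for ly in(-35,0,35):
            cc=c+ly/1000*np.array([.171,.985])
            k=np.hypot(W[...,0]-cc[0],W[...,1]-cc[1])<(.010 if ly==0 else .006)
            r.append(round(float(np.median(W[k&(W[...,2]<.1)][:,2])),4) if (k&(W[...,2]<.1)).sum() else None)
        print(n,lx,r)
E
```

```text
top -80 [0.0427, 0.0432, 0.0248]
top -74 [0.06, 0.0457, 0.0597]
top -68 [0.0613, 0.0577, 0.061]
top -62 [0.0608, 0.0609, 0.0615]
top -56 [0.0606, 0.0628, 0.0598]
top -50 [0.0598, 0.0632, 0.0591]
top -44 [0.0599, 0.0634, 0.0612]
top -38 [0.0599, 0.066, 0.0597]
top -32 [0.0586, 0.0668, 0.0604]
top -26 [0.0585, 0.0682, 0.0608]
top -20 [0.0593, 0.0685, 0.0601]
top -14 [0.0612, 0.0647, 0.0598]
top -8 [0.0634, 0.0596, 0.0595]
top -2 [0.0652, 0.0617, 0.0625]
side -80 [0.037, 0.0294, 0.029]
side -74 [0.061, 0.0436, 0.0601]
side -68 [0.0608, 0.0613, 0.0601]
side -62 [0.0611, 0.0623, 0.0603]
side -56 [0.0608, 0.0638, 0.06]
side -50 [0.0611, 0.0652, 0.0602]
side -44 [0.0613, 0.0665, 0.0605]
side -38 [0.061, 0.0672, 0.0606]
side -32 [0.06, 0.068, 0.06]
side -26 [0.059, 0.0687, 0.0607]
side -20 [0.0602, 0.0697, 0.0604]
side -14 [0.0598, 0.0674, 0.0604]
side -8 [0.0618, 0.0644, 0.0616]
side -2 [0.0644, 0.0649, 0.0641]
```

View pics/c5.png

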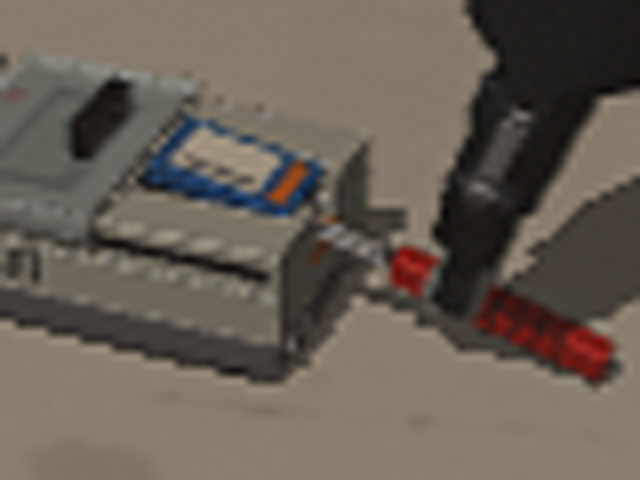

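The side crop shows the pack's rear end risen, not its front. The deep blade tip is lifting near the pack's middle while the catch holds the front (z about 60.5 mm at the front, 70 mm at the rear). I'll go back to level, then raise the blade slightly nose-down so that it bears on the front edge.

jog_arm([
  {"translation": [-0.0097,0.0017,0.0311],"angular": [0.0016,0.0093,0]},
  {"translation": [-0.0078,0.0013,0.0317],"angular": [0.0016,0.0093,0]},
  {"translation": [-0.006,0.001,0.0321],"angular": [0.0016,0.0093,0]},
  {"translation": [-0.004,0.0007,0.0324],"angular": [0.0016,0.0093,0]},
  {"translation": [-0.002,0,0.04],"angular": [0.0016,0.0093,0]},
], newtons=120)

```text
clock: 12.75
tcp_pos: [0.4655, 0.0107, 0.0416]
tool_rot: [0.996, -0.087, -0.001, -0.0]
force: [-2.4, 0.5, 0.6]
grip_width: 0.117
grasp_force: 121.6
```

jog_arm([
  {"translation": [-0.06,0.01,0],"angular": [0,0,0]},
  {"translation": [0,0,0.02],"angular": [0.0003,0.0016,0]},
  {"translation": [0,0,0.02],"angular": [0.0003,0.0016,0]},
  {"translation": [0,0,0.02],"angular": [0.0003,0.0016,0]},
  {"translation": [0,0,0.02],"angular": [0.0003,0.0016,0]},
])

```text
clock: 13.25
tcp_pos: [0.4589, 0.0118, 0.0491]
tool_rot: [0.996, -0.087, -0.021, -0.002]
force: [0.5, 0.9, -5.3]
grip_width: 0.119
grasp_force: 120.9
```

```bash
cat > prof.py <<'E'
from h import *
s=read_state();print(s["tcp_pos"].round(4),s["tool_rot"].round(4),s["force"].round(1),s["ft_torque"].round(2),s["clock"])
p,d=snapshot("side");W=cloud("side",d)
for lx in range(-74,-8,6):
    c=np.array([.598,-.0106])+lx/1000*np.array([.985,-.171])
    k=(np.hypot(W[...,0]-c[0],W[...,1]-c[1])<.010)&(W[...,2]<.1)
    print(lx,np.median(W[k][:,2]).round(4),end="; ")
b=(W[...,0]>.46)&(W[...,0]<.535)&(abs(W[...,1]-.006)<.012)&(W[...,2]>.04)&(W[...,2]<.09)
h,ss,v=cv2.split(cv2.cvtColor(p,cv2.COLOR_BGR2HSV))
P=W[b&(ss<60)];P=P[P[:,0]<.517];print("\nblade/handle fit",np.polyfit(P[:,0]-.5,P[:,2],1).round(4) if len(P)>3 else None,len(P))
E
python3 prof.py
```

```text
[0.4589 0.0118 0.0491] [ 0.996  -0.0869 -0.0207 -0.0021] [ 0.5  0.9 -5.3] [0.04 0.03 0.07] 13.25
-74 0.0422; -68 0.0594; -62 0.0598; -56 0.0595; -50 0.0594; -44 0.0594; -38 0.0586; -32 0.0587; -26 0.0589; -20 0.0584; -14 0.0592; 
blade/handle fit [-0.1038  0.0524] 23
```

jog_arm([
  {"translation": [0,0,0.02],"angular": [0,0,0]},
  {"translation": [0,0,0.02],"angular": [0,0,0]},
  {"translation": [0,0,0.02],"angular": [0,0,0]},
  {"translation": [0,0,0.01],"angular": [0,0,0]},
  {"translation": [0,0,0],"angular": [0,0,0]},
])

```text
clock: 13.8
tcp_pos: [0.4594, 0.0117, 0.0565]
tool_rot: [0.996, -0.087, -0.02, -0.002]
force: [0.2, -0.7, -2.0]
grip_width: 0.12
grasp_force: 121.3
```

```bash
python3 prof.py
```

```text
[0.4594 0.0117 0.0565] [ 0.996  -0.0868 -0.02   -0.002 ] [ 0.2 -0.7 -2. ] [-0.08 -0.02  0.04] 13.8
-74 0.044; -68 0.0649; -62 0.0678; -56 0.0678; -50 0.0666; -44 0.0648; -38 0.0643; -32 0.0629; -26 0.0622; -20 0.0611; -14 0.0607; 
blade/handle fit [-0.0462  0.0603] 22
```

The front end is up at about 68–69 mm with a 0.15 rad tilt. Lifting slightly more, then lowering the blade to check the catch holds it.

jog_arm([
  {"translation": [0,0,0.02],"angular": [0,0,0]},
  {"translation": [0,0,0],"angular": [0,0,0]},
  {"translation": [0,0,0],"angular": [0,0,0]},
  {"translation": [0,0,-0.03],"angular": [0,0,0]},
  {"translation": [0,0,-0.03],"angular": [0,0,0]},
])

```text
clock: 14.35
tcp_pos: [0.4593, 0.0117, 0.0519]
tool_rot: [0.996, -0.087, -0.02, -0.002]
force: [1.5, -1.2, -0.9]
grip_width: 0.118
grasp_force: 121.4
```

```bash
python3 prof.py
```

```text
[0.4593 0.0117 0.0519] [ 0.996  -0.0869 -0.0202 -0.002 ] [ 1.5 -1.2 -0.9] [0.01 0.02 0.02] 14.35
-74 0.0419; -68 0.0646; -62 0.0658; -56 0.0664; -50 0.0655; -44 0.0637; -38 0.0629; -32 0.0616; -26 0.0612; -20 0.0605; -14 0.0605; 
blade/handle fit [-0.0786  0.0562] 20
```

jog_arm([
  {"translation": [-0.05,0.0085,-0.02],"angular": [0,0,0]},
  {"translation": [-0.1,0.017,0],"angular": [0,0,0]},
  {"translation": [-0.12,0.02,0],"angular": [0,0,0]},
  {"translation": [-0.12,0.02,0],"angular": [0,0,0]},
  {"translation": [-0.12,0.02,0],"angular": [0,0,0]},
])

```text
clock: 14.9
tcp_pos: [0.4067, 0.0206, 0.0501]
tool_rot: [0.996, -0.087, -0.02, -0.002]
force: [-0.1, 0.0, 0.2]
grip_width: 0.122
grasp_force: 121.4
```

```bash
python3 prof.py; python3 - <<'E'
from h import *
p,d=snapshot("top");W=cloud("top",d);q=cv2.cvtColor(p,cv2.COLOR_BGR2HSV)
m=(abs(W[...,0]-.57)<.1)&(abs(W[...,1]-.285)<.08)
P=W[m&(W[...,2]>.013)];print(len(P),cv2.minAreaRect((P[:,:2]*1000).astype(np.float32)),P[:,:2].min(0),P[:,:2].max(0))
print(np.median(W[m&(W[...,2]<.008)&(W[...,2]>.002)],0))
E
```

```text
[0.4067 0.0206 0.0501] [ 0.996  -0.0868 -0.0205 -0.002 ] [-0.1  0.   0.2] [-0.02 -0.02  0.01] 14.9
-74 0.0333; -68 0.0666; -62 0.067; -56 0.0664; -50 0.0646; -44 0.0639; -38 0.0635; -32 0.062; -26 0.0608; -20 0.0601; -14 0.06; 
blade/handle fit [-0.0535  0.0512] 22
150 ((567.1912231445312, 289.7681579589844), (130.7171173095703, 110.91769409179688), 5.268560886383057) [0.49980569 0.22930533] [0.63643682 0.34831939]
[0.56816607 0.28784107 0.0041845 ]
```

Opener clear and the pack stays propped. Laying the opener down on the free area to the right.

jog_arm([
  {"translation": [0.02,-0.4,0],"angular": [-0.0006,-0.0033,0]},
  {"translation": [0.02,-0.45,0],"angular": [-0.0007,-0.0032,0]},
  {"translation": [0.03,-0.45,0],"angular": [0,0,0]},
  {"translation": [0.03,-0.4,-0.1],"angular": [0,0,0]},
  {"translation": [0,0,-0.15],"angular": [0,0,0]},
])

```text
clock: 15.5
tcp_pos: [0.421, -0.1559, 0.0268]
tool_rot: [0.996, -0.089, 0.004, 0.003]
force: [0.6, 0.9, -0.4]
grip_width: 0.119
grasp_force: 121.4
```

jog_arm([
  {"translation": [0,0,-0.1],"angular": [0,0,0]},
  {"translation": [0,0,-0.06],"angular": [0,0,0]},
  {"translation": [0,0,-0.03],"angular": [0,0,0]},
  {"translation": [0,0,-0.02],"angular": [0,0,0]},
  {"translation": [0,0,0],"angular": [0,0,0]},
])

```text
clock: 16.0
tcp_pos: [0.4183, -0.1491, 0.0042]
tool_rot: [0.996, -0.086, 0.0, 0.0]
force: [-0.9, -0.2, -0.5]
grip_width: 0.12
grasp_force: 121.4
```

jog_arm([
  {"translation": [0,0,-0.01],"angular": [0,0,0]},
  {"translation": [0,0,-0.005],"angular": [0,0,0]},
  {"translation": [0,0,0],"angular": [0,0,0]},
  {"translation": [0,0,0],"angular": [0,0,0]},
  {"translation": [0,0,0],"angular": [0,0,0]},
])

```text
clock: 16.5
tcp_pos: [0.4184, -0.1497, 0.0029]
tool_rot: [0.996, -0.087, 0.001, 0.0]
force: [0.6, 2.7, 6.2]
grip_width: 0.116
grasp_force: 122.2
```

jog_arm([
  {"translation": [0,0,0],"angular": [0,0,0]},
  {"translation": [0,0,0],"angular": [0,0,0]},
  {"translation": [0,0,0],"angular": [0,0,0]},
  {"translation": [0,0,0],"angular": [0,0,0]},
  {"translation": [0,0,0],"angular": [0,0,0]},
], grip=-0.1)

```text
clock: 17.0
tcp_pos: [0.418, -0.1497, 0.0025]
tool_rot: [0.996, -0.087, 0.0, 0.0]
force: [-0.1, -0.4, 0.8]
grip_width: 0.453
grasp_force: 0.0
```

jog_arm([
  {"translation": [0,0,0.2],"angular": [0,0,0]},
  {"translation": [0,0,0.4],"angular": [0,0,0]},
  {"translation": [0,0,0.4],"angular": [0,0,0]},
  {"translation": [0.2,0.2,0.3],"angular": [0,0,0]},
  {"translation": [0.2,0.3,0.1],"angular": [0,0,0]},
], grip=0.6, newtons=40)

```text
clock: 17.5
tcp_pos: [0.4608, -0.1013, 0.1467]
tool_rot: [0.996, -0.088, 0.004, 0.002]
force: [1.0, -0.5, -1.2]
grip_width: 0.798
grasp_force: 0.0
```

jog_arm([
  {"translation": [0.25,0.35,0],"angular": [0,0,0]},
  {"translation": [0.25,0.35,0],"angular": [0,0,0]},
  {"translation": [0.24,0.31,0],"angular": [0,0,0]},
  {"translation": [0,0,-0.25],"angular": [0,0,0]},
  {"translation": [0,0,-0.2],"angular": [0,0,0]},
])

```text
clock: 18.0
tcp_pos: [0.5328, 0.0026, 0.097]
tool_rot: [0.996, -0.086, 0.001, 0.0]
force: [-1.1, 0.1, -0.5]
grip_width: 0.802
grasp_force: 0.0
```

```bash
python3 prof.py; python3 - <<'E'
from h import *
s=read_state();print(s["tcp_pos"])
p,d=snapshot("top");W=cloud("top",d);h,ss,v=cv2.split(cv2.cvtColor(p,cv2.COLOR_BGR2HSV))
m=(abs(W[...,0]-.44)<.1)&(abs(W[...,1]+.16)<.08)&((h<8)|(h>172))&(ss>110);print("opener red",m.sum(),W[m].mean(0).round(3),W[m][:,2].max().round(3))
q,e=snapshot("side");V=cloud("side",e);h,ss,v=cv2.split(cv2.cvtColor(q,cv2.COLOR_BGR2HSV))
o=(abs(V[...,0]-.535)<.02)&(abs(V[...,1])<.04)&(V[...,2]>.055)&(h>3)&(h<20)&(ss>130)&(v>90);print("stripe",o.sum(),V[o].mean(0).round(4),V[o].min(0),V[o].max(0))
cv2.imwrite("pics/c6.png",cv2.resize(q[160:235,220:320],None,fx=7,fy=7,interpolation=cv2.INTER_CUBIC))
E
```

```text
[0.5328 0.0026 0.097 ] [ 9.963e-01 -8.560e-02  8.000e-04  3.000e-04] [-1.1  0.1 -0.5] [0.03 0.02 0.02] 18.0
-74 0.0406; -68 0.0662; -62 0.0663; -56 0.0664; -50 0.0653; -44 0.0648; -38 0.0635; -32 0.0613; -26 0.0606; -20 0.0603; -14 0.0601; 
blade/handle fit None 0
[0.52981584 0.00260412 0.09330268]
opener red 112 [ 0.401 -0.144  0.014] 0.022
stripe 7 [ 5.389e-01 -4.000e-04  6.650e-02] [ 0.53524785 -0.00880453  0.06449816] [0.54316988 0.00484457 0.06882936]
```

View pics/c6.png

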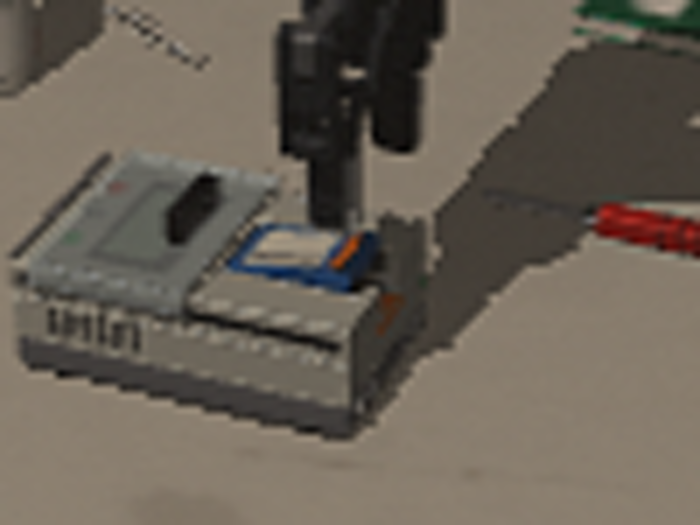

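The pack's front end stands proud with an orange stripe at crop (345,255), and the opener lies flat on the bench. Descending.

jog_arm([
  {"translation": [0.03,-0.015,-0.1],"angular": [0,0,0]},
  {"translation": [0,0,-0.1],"angular": [0,0,0]},
  {"translation": [0,0,-0.05],"angular": [0,0,0]},
  {"translation": [0,0,0],"angular": [0,0,0]},
  {"translation": [0,0,0],"angular": [0,0,0]},
])

```text
clock: 18.65
tcp_pos: [0.5351, -0.0003, 0.0726]
tool_rot: [0.996, -0.087, 0.0, 0.0]
force: [-0.4, 0.7, -1.0]
grip_width: 0.803
grasp_force: 0.0
```

jog_arm([
  {"translation": [0,0,-0.06],"angular": [0,0,0]},
  {"translation": [0,0,-0.066],"angular": [0,0,0]},
  {"translation": [0,0,0],"angular": [0,0,0]},
  {"translation": [0,0,0],"angular": [0,0,0]},
  {"translation": [0,0,0],"angular": [0,0,0]},
])

```text
clock: 19.15
tcp_pos: [0.5352, -0.0002, 0.06]
tool_rot: [0.996, -0.087, 0.0, 0.0]
force: [-0.5, 0.3, -1.0]
grip_width: 0.804
grasp_force: 0.0
```

jog_arm([
  {"translation": [0,0,0],"angular": [0,0,0]},
  {"translation": [0,0,0],"angular": [0,0,0]},
  {"translation": [0,0,0],"angular": [0,0,0]},
  {"translation": [0,0,0],"angular": [0,0,0]},
  {"translation": [0,0,0],"angular": [0,0,0]},
], grip=-1, newtons=50)

```text
clock: 19.65
tcp_pos: [0.5353, -0.0002, 0.0603]
tool_rot: [0.996, -0.087, 0.001, 0.0]
force: [-0.8, -0.4, 3.2]
grip_width: 0.44
grasp_force: 49.8
```

jog_arm([
  {"translation": [0,0,0.03],"angular": [0,0,0]},
  {"translation": [0,0,0.04],"angular": [0,0,0]},
  {"translation": [0,0,0.05],"angular": [0,0,0]},
  {"translation": [0,0,0.06],"angular": [0,0,0]},
  {"translation": [0,0,0.06],"angular": [0,0,0]},
])

```text
clock: 20.15
tcp_pos: [0.5352, -0.0002, 0.0845]
tool_rot: [0.996, -0.087, 0.0, 0.0]
force: [0.2, -0.8, -0.8]
grip_width: 0.446
grasp_force: 50.2
```

jog_arm([
  {"translation": [0,0,0.06],"angular": [0,0,0]},
  {"translation": [0,0,0.08],"angular": [0,0,0]},
  {"translation": [0,0,0.1],"angular": [0,0,0]},
  {"translation": [0,0,0.1],"angular": [0,0,0]},
  {"translation": [0,0,0],"angular": [0,0,0]},
])

```text
clock: 20.65
tcp_pos: [0.5365, -0.0005, 0.1201]
tool_rot: [0.996, -0.087, 0.002, 0.001]
force: [-0.4, 0.3, -1.3]
grip_width: 0.44
grasp_force: 50.2
```

```bash
python3 - <<'E'
from h import *
s=read_state();print(s["tcp_pos"].round(4),s["force"].round(1),s["grip_width"],s["grasp_force"])
q,e=snapshot("side");V=cloud("side",e)
cv2.imwrite("pics/c7.png",cv2.resize(q[140:235,220:320],None,fx=6,fy=6,interpolation=cv2.INTER_CUBIC))
h,ss,v=cv2.split(cv2.cvtColor(q,cv2.COLOR_BGR2HSV))
b=(abs(V[...,0]-.56)<.06)&(abs(V[...,1])<.06)&(V[...,2]>.06)&(h>95)&(h<125)&(ss>110)
P=V[b];print(len(P),P.mean(0),np.polyfit(P[:,0],P[:,2],1),P.min(0),P.max(0))
E
```

```text
[ 5.365e-01 -5.000e-04  1.201e-01] [-0.4  0.3 -1.3] 0.43992767201797445 50.196382999420166
44 [0.56973012 0.00759327 0.1180741 ] [-0.15543119  0.20662793] [ 0.52911899 -0.02384164  0.10983032] [0.59075129 0.02031046 0.1258393 ]
```

View pics/c7.png

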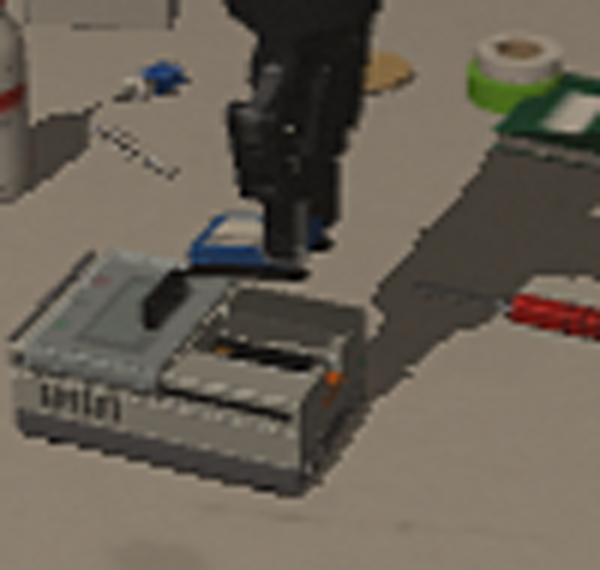

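The pack is out of the bay, held at the front end and nose-up by about 0.155 rad. Levelling it and carrying it to the tray centre at (0.567, 0.290).

jog_arm([
  {"translation": [0.01,0.3,0],"angular": [0.0008,0.0049,0]},
  {"translation": [0.01,0.4,0],"angular": [0.0008,0.0049,0]},
  {"translation": [0.01,0.4,0],"angular": [0.0008,0.0049,0]},
  {"translation": [0.02,0.4,0],"angular": [0.0008,0.0049,0]},
  {"translation": [0.02,0.4,0],"angular": [0.0008,0.0049,0]},
])

```text
clock: 21.2
tcp_pos: [0.5417, 0.1913, 0.1175]
tool_rot: [0.993, -0.087, -0.078, -0.005]
force: [0.3, 1.0, -1.5]
grip_width: 0.439
grasp_force: 50.3
```

jog_arm([
  {"translation": [0,0.4,0],"angular": [0,0,0]},
  {"translation": [0,0.4,0],"angular": [0,0,0]},
  {"translation": [0,0.25,-0.1],"angular": [0,0,0]},
  {"translation": [0,0,-0.3],"angular": [0,0,0]},
  {"translation": [0,0,-0.2],"angular": [0,0,0]},
])

```text
clock: 21.7
tcp_pos: [0.5409, 0.2958, 0.0559]
tool_rot: [0.993, -0.086, -0.078, -0.005]
force: [-0.5, -0.2, -2.8]
grip_width: 0.441
grasp_force: 50.4
```

```bash
cat > pk.py <<'E'
from h import *
s=read_state();print(s["tcp_pos"].round(4),s["force"].round(1),s["grip_width"],s["grasp_force"])
for n in("top","side"):
    q,e=snapshot(n);V=cloud(n,e)
    h,ss,v=cv2.split(cv2.cvtColor(q,cv2.COLOR_BGR2HSV))
    b=(abs(V[...,0]-.567)<.08)&(abs(V[...,1]-.29)<.07)&(V[...,2]>.006)&(h>95)&(h<125)&(ss>110)
    P=V[b]
    if len(P)>5: print(n,len(P),P.mean(0).round(4),np.polyfit(P[:,0],P[:,2],1).round(3),P.min(0).round(3),P.max(0).round(3))
    cv2.imwrite(f"pics/{n}8.png",q)
E
python3 pk.py
```

```text
[0.5409 0.2958 0.0559] [-0.5 -0.2 -2.8] 0.44078051739031787 50.37091612815857
side 81 [0.5659 0.3032 0.0583] [ 0.842 -0.418] [0.53  0.239 0.007] [0.617 0.358 0.36 ]
```

jog_arm([
  {"translation": [0.01,-0.02,-0.15],"angular": [0,0,0]},
  {"translation": [0,0,-0.12],"angular": [0,0,0]},
  {"translation": [0,0,-0.07],"angular": [0,0,0]},
  {"translation": [0,0,-0.02],"angular": [0,0,0]},
  {"translation": [0,0,0],"angular": [0,0,0]},
])

```text
clock: 22.3
tcp_pos: [0.5429, 0.2927, 0.0226]
tool_rot: [0.993, -0.087, -0.078, -0.005]
force: [-5.9, -0.9, 8.0]
grip_width: 0.446
grasp_force: 51.8
```

```bash
sed -i 's/(V\[...,2\]>.006)/(V[...,2]>.012)\&(V[...,2]<.05)/' pk.py; python3 pk.py
```

```text
[0.5429 0.2927 0.0226] [-5.9 -0.9  8. ] 0.4456240088324132 51.814475655555725
side 23 [0.5554 0.2881 0.0256] [-0.152  0.11 ] [0.535 0.274 0.018] [0.595 0.299 0.032]
```

The pack's rear has touched because my levelling turn went the wrong way. Raising and turning back.

jog_arm([
  {"translation": [0,0,0.08],"angular": [0,0,0]},
  {"translation": [0,0,0.08],"angular": [-0.0012,-0.0073,0]},
  {"translation": [0,0,0.08],"angular": [-0.0012,-0.0073,0]},
  {"translation": [0,0,0],"angular": [-0.0012,-0.0073,0]},
  {"translation": [0,0,0],"angular": [-0.0004,-0.0026,0]},
])

```text
clock: 22.9
tcp_pos: [0.543, 0.2931, 0.0468]
tool_rot: [0.996, -0.087, 0.001, 0.0]
force: [-0.1, 0.8, -1.2]
grip_width: 0.44
grasp_force: 50.4
```

```bash
sed -i 's/<.05)/<.085)/' pk.py; python3 pk.py; python3 - <<'E'
from h import *
q=cv2.imread("pics/side8.png");t=cv2.imread("pics/top8.png")
for n,w in(("side",q),("top",t)):
    pass
cv2.imwrite("pics/c9.png",np.hstack([cv2.resize(q[190:300,190:300],(396,396),interpolation=cv2.INTER_CUBIC),cv2.resize(t[150:250,110:210],(396,396),interpolation=cv2.INTER_CUBIC)]))
E
```

```text
[0.543  0.2931 0.0468] [-0.1  0.8 -1.2] 0.4398488297801156 50.44897019863129
side 72 [0.5723 0.3008 0.0454] [-0.167  0.141] [0.534 0.269 0.037] [0.597 0.312 0.054]
```

jog_arm([
  {"translation": [0,0,0],"angular": [-0.0011,-0.0065,0]},
  {"translation": [0,0,0],"angular": [-0.0011,-0.0065,0]},
  {"translation": [0,0,-0.05],"angular": [-0.0011,-0.0065,0]},
  {"translation": [0,0,-0.05],"angular": [-0.0011,-0.0065,0]},
  {"translation": [0,0,0],"angular": [0,0,0]},
])

```text
clock: 23.5
tcp_pos: [0.5415, 0.2925, 0.0346]
tool_rot: [0.993, -0.086, 0.081, 0.008]
force: [-0.3, 0.1, -1.8]
grip_width: 0.439
grasp_force: 50.5
```

```bash
python3 pk.py
```

```text
[0.5415 0.2925 0.0346] [-0.3  0.1 -1.8] 0.4385513646119601 50.45040428638458
top 11 [0.5912 0.284  0.0408] [-0.767  0.494] [0.587 0.268 0.035] [0.595 0.299 0.047]
side 66 [0.5797 0.2995 0.0393] [0.018 0.029] [0.535 0.266 0.032] [0.595 0.312 0.044]
```

The pack is level (slope 0.018), with its underside about 20 mm above the tray floor. Lowering.

jog_arm([
  {"translation": [0,0,-0.08],"angular": [0,0,0]},
  {"translation": [0,0,-0.06],"angular": [0,0,0]},
  {"translation": [0,0,-0.03],"angular": [0,0,0]},
  {"translation": [0,0,-0.01],"angular": [0,0,0]},
  {"translation": [0,0,0],"angular": [0,0,0]},
])

```text
clock: 24.1
tcp_pos: [0.543, 0.2927, 0.0176]
tool_rot: [0.993, -0.087, 0.083, 0.007]
force: [0.3, -0.3, -1.3]
grip_width: 0.437
grasp_force: 50.5
```

jog_arm([
  {"translation": [0,0,-0.01],"angular": [0,0,0]},
  {"translation": [0,0,-0.005],"angular": [0,0,0]},
  {"translation": [0,0,-0.005],"angular": [0,0,0]},
  {"translation": [0,0,0],"angular": [0,0,0]},
  {"translation": [0,0,0],"angular": [0,0,0]},
])

```text
clock: 24.6
tcp_pos: [0.5431, 0.2929, 0.0161]
tool_rot: [0.993, -0.087, 0.083, 0.007]
force: [0.3, 0.7, -1.0]
grip_width: 0.439
grasp_force: 50.5
```

jog_arm([
  {"translation": [0,0,-0.01],"angular": [0,0,0]},
  {"translation": [0,0,-0.005],"angular": [0,0,0]},
  {"translation": [0,0,-0.005],"angular": [0,0,0]},
  {"translation": [0,0,-0.005],"angular": [0,0,0]},
  {"translation": [0,0,0],"angular": [0,0,0]},
])

```text
clock: 25.1
tcp_pos: [0.5431, 0.2928, 0.0134]
tool_rot: [0.993, -0.087, 0.083, 0.007]
force: [0.1, -0.2, -0.1]
grip_width: 0.443
grasp_force: 50.5
```

```bash
python3 pk.py
```

```text
[0.5431 0.2928 0.0134] [ 0.1 -0.2 -0.1] 0.44276079177537314 50.45607089996338
side 14 [0.5819 0.2795 0.0196] [ 0.063 -0.017] [0.535 0.268 0.014] [0.594 0.295 0.021]
```

jog_arm([
  {"translation": [0,0,-0.003],"angular": [0,0,0]},
  {"translation": [0,0,0],"angular": [0,0,0]},
  {"translation": [0,0,0],"angular": [0,0,0]},
  {"translation": [0,0,0],"angular": [0,0,0]},
  {"translation": [0,0,0],"angular": [0,0,0]},
], grip=0.3)

```text
clock: 25.7
tcp_pos: [0.5432, 0.2929, 0.0133]
tool_rot: [0.993, -0.087, 0.083, 0.007]
force: [0.1, 0.2, 1.2]
grip_width: 0.647
grasp_force: 0.0
```

jog_arm([
  {"translation": [-0.02,0,0.1],"angular": [0,0,0]},
  {"translation": [-0.03,0,0.3],"angular": [0,0,0]},
  {"translation": [-0.1,0,0.4],"angular": [0,0,0]},
  {"translation": [-0.2,-0.3,0.4],"angular": [0,0,0]},
  {"translation": [-0.2,-0.4,0.3],"angular": [0,0,0]},
])

```text
clock: 26.2
tcp_pos: [0.4914, 0.2285, 0.1616]
tool_rot: [0.993, -0.085, 0.085, 0.006]
force: [1.9, -0.3, 1.3]
grip_width: 0.652
grasp_force: 0.0
```

jog_arm([
  {"translation": [-0.3,-0.4,0],"angular": [0,0,0]},
  {"translation": [-0.3,-0.4,0],"angular": [0,0,0]},
  {"translation": [0,-0.4,0],"angular": [0,0,0]},
  {"translation": [0,0,0],"angular": [0,0,0]},
  {"translation": [0,0,0],"angular": [0,0,0]},
])

```text
clock: 26.7
tcp_pos: [0.4314, 0.1071, 0.1592]
tool_rot: [0.993, -0.088, 0.084, 0.007]
force: [0.6, -0.5, 0.5]
grip_width: 0.649
grasp_force: 0.0
```

```bash
python3 - <<'E'
from h import *
q,e=snapshot("side");t,d=snapshot("top");W=cloud("top",d);V=cloud("side",e)
cv2.imwrite("pics/c10.png",np.hstack([cv2.resize(q[150:310,130:340],(394,300)),cv2.resize(t[140:260,100:370],(400,300))]))
for n,p,Z in(("top",t,W),("side",q,V)):
    h,ss,v=cv2.split(cv2.cvtColor(p,cv2.COLOR_BGR2HSV))
    b=(abs(Z[...,0]-.567)<.06)&(abs(Z[...,1]-.29)<.05)&(h>95)&(h<125)&(ss>110)&(Z[...,2]<.05)
    P=Z[b];print(n,"pack",len(P))
    if len(P)>4: print(cv2.minAreaRect((P[:,:2]*1000).astype(np.float32)),np.median(P[:,2]).round(4),np.linalg.lstsq(np.c_[P[:,:2],np.ones(len(P))],P[:,2],rcond=None)[0].round(3))
m=(abs(W[...,0]-.57)<.1)&(abs(W[...,1]-.285)<.08);P=W[m&(W[...,2]>.013)];print("tray",cv2.minAreaRect((P[:,:2]*1000).astype(np.float32)))
m=(abs(W[...,0]-.62)<.06)&(abs(W[...,1]+.01)<.04)&(W[...,2]>.075)&(W[...,2]<.095);print("tab",cv2.minAreaRect((W[m][:,:2]*1000).astype(np.float32)))
m=(W[...,0]>.3)&(W[...,0]<.53)&(W[...,1]<-.08)&(W[...,1]>-.22)&(W[...,2]>.009);print("opener max z",W[m][:,2].max() if m.any() else None)
print(read_state()["tcp_pos"],read_state()["clock"])
E
```

```text
top pack 1
side pack 23
((564.6328735351562, 283.3748779296875), (27.695913314819336, 58.06401443481445), 79.42781829833984) 0.0184 [-0.002  0.019  0.014]
tray ((567.634521484375, 289.7620544433594), (130.87416076660156, 111.5578842163086), 5.75872802734375)
tab ((610.9688720703125, -12.749666213989258), (39.75320816040039, 10.001092910766602), 80.77136993408203)
opener max z 0.022238949970784905
[0.43134671 0.10839816 0.15873219] 26.8
```

View pics/c10.png

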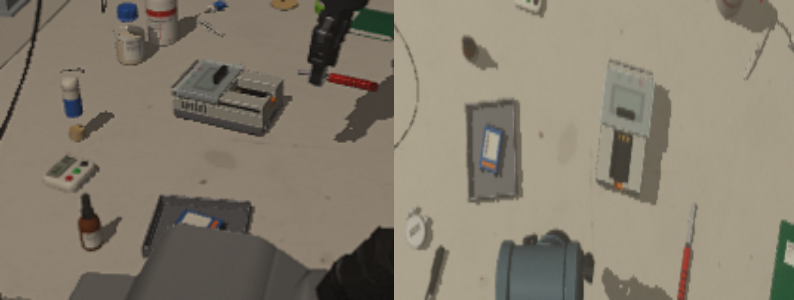

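The pack lies flat, label up, in the tray, and the opener is flat on the bench. I'm checking the door's absolute position by its front edge before handing in.

```bash
python3 - <<'E'
from h import *
u=np.array([.985,-.171]);v=np.array([.171,.985]);c=np.array([.598,-.0106])
for n in("top","side"):
    L=[]
    for _ in range(4):
        p,d=snapshot(n);W=cloud(n,d);r=W[...,:2]-c;lx=r@u*1000;ly=r@v*1000
        k=(lx>-30)&(lx<80)&(abs(ly)<48)&(abs(ly)>24);L.append(np.c_[lx[k],W[k][:,2]])
    L=np.concatenate(L)
    print(n,[(x,round(float(np.mean(L[(L[:,0]>=x)&(L[:,0]<x+3)][:,1])),4)) for x in list(range(-24,9,3))+list(range(54,78,3))])
E
```

```text
top [(-24, 0.0596), (-21, 0.0591), (-18, 0.0598), (-15, 0.0598), (-12, 0.0597), (-9, 0.0605), (-6, 0.0633), (-3, 0.0651), (0, 0.0645), (3, 0.0647), (6, 0.0648), (54, 0.0646), (57, 0.0648), (60, 0.0643), (63, 0.065), (66, 0.0652), (69, 0.0604), (72, 0.0605), (75, 0.0616)]
side [(-24, 0.0463), (-21, 0.0473), (-18, 0.0428), (-15, 0.0414), (-12, 0.0484), (-9, 0.0536), (-6, 0.0471), (-3, 0.0466), (0, 0.0568), (3, 0.0488), (6, 0.0437), (54, 0.0469), (57, 0.0508), (60, 0.047), (63, 0.048), (66, 0.0372), (69, 0.0388), (72, 0.0462), (75, 0.0493)]
```

The door spans local x -6 to +69 mm, which is exactly its fully open position. Handing in.

```bash
python3 -c "
from rig import *
print(job_done())"
```

```text
the job is handed in; nothing more can be done
None
```

I handed the job in at about 27 s, though no verdict came back; my last camera check showed the door fully open, the pack flat and label up in the tray, and the opener flat on the worktop. The catch let go only when I raised the blade by arm at the pack's front edge, because levering over the sill lifted the rear end.

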